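# Lay the drained oilstone in its sharpening board and lock it

## Robot

A 6-joint arm with a two-finger parallel gripper is mounted at the origin on the work surface; the furniture and walls round the work are solid. World frame = base frame: x ahead of the robot, y to its left, z up, the work surface at z = 0. Lengths are in m, angles in rad, forces in N, time in s.
With the tool pointing down it reaches from about 0.35 to 0.775 m from the base axis. Payload 7.3 kg.
Tool frame: the origin (TCP) lies at the centre of the arm's flange, where the gripper is bolted on; the fingertips stand 178 mm ahead of it and the grasp point (between the pads) lies 159 mm ahead of it (tip_extent is the distance from the TCP to the fingertips, in m); z points along the fingers, y is the line along which they close (so a half turn about z gives the same grasp; the last joint's range is limited). The gripper opens to 92 mm and grips with 3 to 60 N. Pads are 19 mm wide; open, the fingers measure 130 mm over their backs; the gripper's body (75 mm by 190 mm) begins 47 mm behind the grasp point.
Start: joints at [1.111, 0.342, 1.524, -0, 1.275, -0.146], TCP at [0.162, 0.499, 0.405] pointing down, gripper open.
Joint ranges: [-2.53, 2.53], [-0.77, 2.02], [0.04, 2.7], [-1, 4.14], [0.28, 2.66], [-3.11, 3.11]. Speed limits (rad/s): [2.57, 2.57, 3.14, 3.14, 3.14, 3.14].

## Interface

Orientations are given as [roll, pitch, yaw] about the fixed x, y, z axes, in that order (R = Rz(yaw) Ry(pitch) Rx(roll)).
In Python, from cell import * gives the robot as it stands.
- The arm moves only by the tool arm_command, never from a script. Its arguments are lists of equal length, an entry for each row: "xyz": the shift along the world's x, y, z in mm, a list of three; "spin": the turn about the world's z in degrees. In form: {"xyz": [[tx, ty, tz], ...], "spin": [spin, ...]}. A call has 1 to 20 rows; each row shifts and turns the commanded pose from where the row before left it; what a row does not reach is not made up. A row lasts 1/10 s, in which the tool goes at most 50 mm and 8.59 degrees, less where a joint would pass 70% of its speed; a pose out of reach is approached as far as the arm can. A call with a gripper value outside its range is refused whole. "jaw" is the opening, from -1 (shut) to 1 (fully open), set as the call begins (left out, the last holds). The fingers move at their own pace and stop on an object; "squeeze" is the grip in N (left out, the last holds). Time passes only in rows, so rows that do not move let the fingers close. It gives the time, the measured TCP pose, the force, the opening and the grip force at its end, in the units of the state.
- observe(): the state, without advancing time (a new reading comes with each control period).
- read_camera(name): name is "side" or "top"; returns a dict with "img" (384x512x3 uint8, red, green, blue), "depth" (384x512 float32, m along the optical axis (not along the pixel's ray), 0 where there is no reading), "fx", "fy", "cx", "cy" (pixels), "dist_coeffs" ([k1, k2, p1, p2, k3] as OpenCV has them; the pictures are not rectified), "world_from_camera" (4x4, takes a point from camera to world coordinates). Camera axes: x right, y up, looking along -z (the intrinsics and any distortion apply to the point x, -y, -z); pixel columns grow to the right and rows downward; lengths in m; the calibration is good to about 2 mm. A picture is of the moment at which its call begins.
- hand_in(): hands the job in; it is judged then, once.
The state is a dict: "time": time; "qpos": joint angles; "qvel": joint speeds; "joint_efforts": joint torques, N m; "tool_pos": TCP position; "tool_rot": TCP orientation; "contact_force": force on the tool from outside, world axes, zero at the start; "torque": the same for the moment, N m; "opening": finger opening in m; "grip_force": force on a finger pad.
Only numpy, scipy, OpenCV 4.12 (cv2) and the standard library are available. Lean on these libraries where they do the work, as an engineer would, in place of code of your own. Each camera call takes 0.05 s, during which the arm holds its last target. There are 200 camera calls.

## Task

The oilstone was left standing on its long edge on the sharpening board to drain. With the fingers only pushing, never gripping or lifting anything, tip it over so that it lies flat on its wooden base with the stone face up, and push it fully home into the corner of the board, against both the far stop and the left-hand rail. Then push the wooden cam lever round towards the robot until its cam is tight against the right end of the stone's base, and leave the chisels, gouge, strop and dropper bottle where they are.

Things in the scene. Friction and masses are not known exactly. Their poses are not given: they have to be found in the camera images.
- oilstone: Oil stone, about 0.62 kg: wooden base 66 (own x) x 190 (own y) x 24 mm high (own z), on it a brown slab 50 x 165 x 20 mm; 43 mm high in all. Origin: centre of the base's underside; own z points out of the stone face. At the start own x is up (66 mm tall), the face towards the robot; pushed high on the face, away from the robot, it falls onto its base after about 30 degrees.
- sharpening_board: Cork-faced plywood board fixed to the bench, 12 mm thick. Origin: on the bench below point home; z up, x away from the robot, y left; it spans x -166 to +60, y -151 to +124 mm. On it, waxed, 20 mm high: the far stop, batten along y, near face at x = +33 (y -87 to +121); the left-hand rail, batten along x, inner face at y = +95 mm (x -163 to +39).
- home (a point): Where the oilstone's origin lies when it is home against far stop and rail (its length along the board's y): on the board's top, at x = 0, y = 0, z = 12 mm of the board.
- cam_lever (a joint): Leather-faced wooden cam, 18 mm radius, with a lever, turning about the vertical at cam_pivot. 0 rad: open, lever to the right, 85 degrees from the board's x axis, cam 6.5 mm clear of a stone lying home. Grows clockwise from above (knob comes towards the robot): touches at about 0.9 rad and soon goes solid (stop at 1.57). Stays where left; 2 N at the knob while free, 6 to 10 N make it tight.
- cam_pivot (a point): The cam's turning axis at the board's top surface: at x = +20, y = -119 mm, z = 12 mm of the board.
- lever_knob (a point): Middle of the dark upright turned knob at the lever's end, 75 mm from the axis, 21 mm across; the knob stands from 41 to 72 mm above the bench and this point is 57 mm above it. The lever bar lies 33 to 42 mm above the bench.
- oil_bottle: Amber dropper bottle, 33 mm across, 102 mm tall, standing on the bench; origin under its centre. Leave alone.
- strop: Leather strop on a wooden block, 52 x 200 x 21 mm; origin under its centre. Leave alone.
- chisel_flat: Flat chisel with a brown handle, 25 x 248 x 28 mm, lying along its own y; origin under its centre. Leave alone.
- gouge: Gouge with a pale handle, 24 x 199 x 25 mm, lying along its own y; origin under its centre. Leave alone.
- chisel_long: Chisel with a long pale handle, 26 x 272 x 30 mm, lying along its own y, right of the board; origin under its centre. Leave alone.

How it is judged:
By the outcome, as a careful person would: the job done as asked, in the order asked, and still so for the second after the job is handed in, with the robot touching nothing.
It also fails if it takes over 72 s, if anything falls off the work surface, if the arm or the gripper's body presses on something with over 40 N, if the wrist force passes 120 N, or if a joint passes its speed limit or range.

## Working session

There is one attempt and no reset: what is moved stays moved. The work goes in short steps, Python scripts to look and compute and a tool call to move; the robot and the scene stay as the last step left them, time stands still between calls to the robot, and variables do not carry over. Pictures are saved under pics/ and viewed, at most 10 in all, crops included, and the job is handed in when it is done.

Besides the shell and the picture viewer there is one more tool, called after "Emit:" as name([rows], argument=value, ...), one row to a line, values as JSON. arm_command: Moves the arm, as the interface text tells. Its arguments: {"type":"object","properties":{"xyz":{"type":"array","items":{"type":"array","items":{"type":"number"}}},"spin":{"type":"array","items":{"type":"number"}},"jaw":{"type":"number"},"squeeze":{"type":"number"}},"required":["xyz","spin"]}

```bash
mkdir -p pics; ls; cat > h.py <<'E'
from cell import *
import numpy as np, cv2
def cam(n):
    c=read_camera(n); c['K']=np.array([[c['fx'],0,c['cx']],[0,c['fy'],c['cy']],[0,0,1.]]); c['d']=np.array(c['dist_coeffs'],float); c['T']=np.array(c['world_from_camera']); return c
def ray(c,uv):
    p=cv2.undistortPoints(np.array(uv,float).reshape(-1,1,2),c['K'],c['d']).reshape(-1,2)
    d=np.c_[p[:,0],-p[:,1],-np.ones(len(p))]@c['T'][:3,:3].T
    return c['T'][:3,3],d
def plane(c,uv,z):
    o,d=ray(c,uv); return o+d*((z-o[2])/d[:,2])[:,None]
def cloud(c):
    h,w=c['depth'].shape; u,v=np.meshgrid(np.arange(w),np.arange(h))
    o,d=ray(c,np.stack([u,v],-1).reshape(-1,2)); return (o+d*c['depth'].reshape(-1,1)).reshape(h,w,3)
def save(c,n,box=None,s=1.5):
    im=c['img'][:,:,::-1]
    if box: im=im[box[1]:box[3],box[0]:box[2]]
    cv2.imwrite('pics/'+n,cv2.resize(im,None,fx=s,fy=s,interpolation=cv2.INTER_CUBIC))
E
python3 - <<'E'
from h import *
for n in('top','side'):
    c=cam(n); save(c,n+'0.png'); np.savez(n+'0.npz',P=cloud(c),img=c['img']); print(n,c['T'].round(3).tolist(),c['fx'],(c['depth']>0).mean())
s=observe();print(s)
E
```

```text
pics
top [[-0.037, 0.973, -0.226, 0.176], [-0.999, -0.037, 0.006, -0.165], [-0.002, 0.226, 0.974, 1.316], [0.0, 0.0, 0.0, 1.0]] 422.4196404478902 0.996002197265625
side [[-1.0, 0.021, 0.005, 0.456], [-0.008, -0.599, 0.801, 1.115], [0.02, 0.8, 0.599, 1.031], [0.0, 0.0, 0.0, 1.0]] 453.0877515408611 0.9960479736328125
{'time': 0.1, 'qpos': array([ 1.11100796e+00,  3.42623780e-01,  1.52488566e+00,  4.71812511e-06,
        1.27538727e+00, -1.45991866e-01]), 'qvel': array([-0.00047919, -0.00115753, -0.00392592, -0.00169203, -0.00165855,
       -0.00035916]), 'joint_efforts': array([ 1.63610363e-03, -4.32002449e+01, -2.44695801e+01,  7.18795834e-02,
        5.25895553e-02, -1.20371587e-05]), 'tool_pos': array([0.16197625, 0.49926952, 0.404142  ]), 'tool_rot': array([-3.14030313e+00, -1.94169821e-04,  2.82779465e+00]), 'contact_force': array([0.0214462 , 0.52716296, 0.04378805]), 'torque': array([-0.02234755, -0.06375868, -0.00399637]), 'grip_force': 0.0, 'opening': 0.09177632360298009}
```

View pics/top0.png

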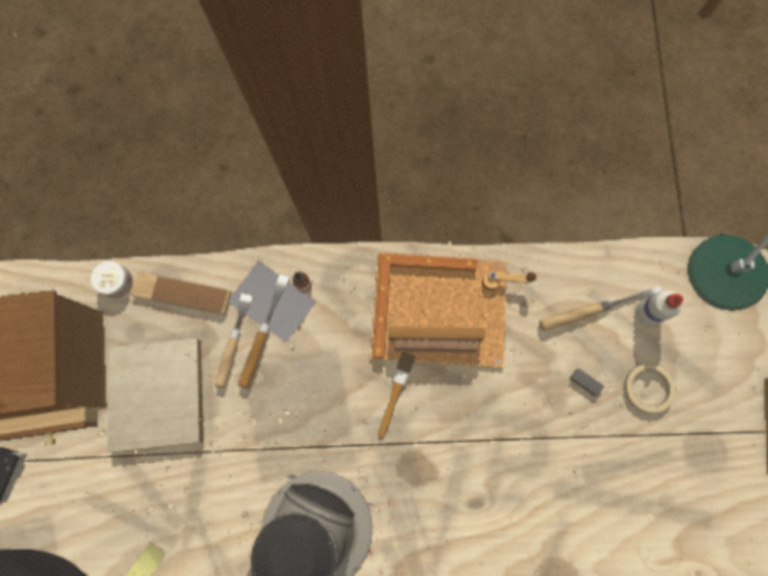

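View pics/side0.png

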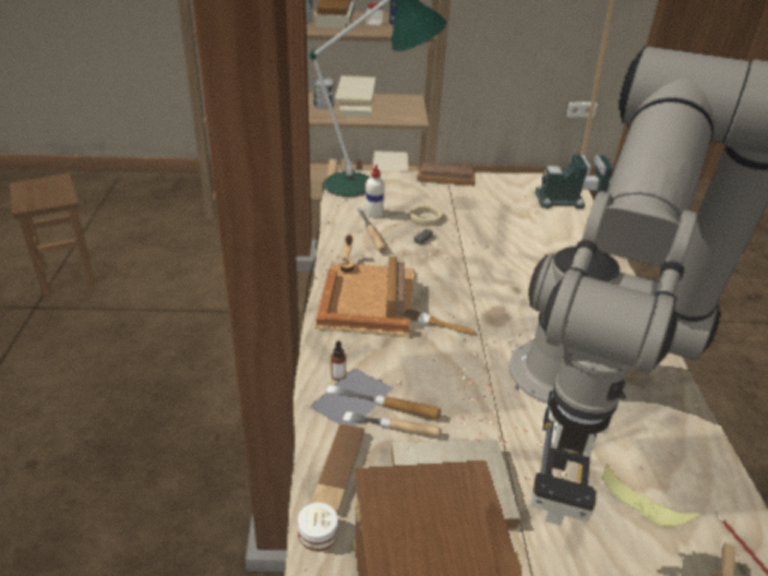

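The top view shows the board spanning about (375-505, 255-367), with the stone on edge at (390-485, 328-352), the lever knob at (531,276), a brush at (400,365) in front of the board and the long chisel at (540-655, 290-325). The side view agrees. Next I'll measure the poses.

```bash
python3 - <<'E'
from h import *
c=cam('top'); save(c,'crop0.png',(235,160,375,300),4.2)
P=cloud(c); 
np.set_printoptions(linewidth=250,suppress=True)
print('z rows/cols (mm) every 4px cols 244..360'); 
for v in range(164,262,3): print(v,(P[v,244:364:4,2]*1000).round().astype(int))
print((P[164:262:12,244:364:20,:2]*1000).round().astype(int).tolist())
# board outline by colour
hsv=cv2.cvtColor(c['img'],cv2.COLOR_RGB2HSV)
m=((hsv[...,1]>140)&(hsv[...,0]<20)&(hsv[...,2]>80)).astype(np.uint8); m[:, :240]=0; m[:,350:]=0;m[:160]=0;m[250:]=0
m=cv2.morphologyEx(m,cv2.MORPH_OPEN,np.ones((5,5)))
k=max(cv2.findContours(m,0,2)[0],key=cv2.contourArea)
b=cv2.boxPoints(cv2.minAreaRect(k)); print(b.round(1).tolist()); print((plane(c,b,.012)*1000).round(1).tolist())
E
```

```text
z rows/cols (mm) every 4px cols 244..360
164 [-4 -6 -7  1 -5 -7  2  1 -4 -1 -5 -1 -5 -1 -8  1 -2  2  1 -1 -1 -7  1 -1 -4 -2 -3 -4  1 -6]
167 [-6  0 -1  0 -8 -2  3 -4  0 -3  1 -7  1 -4 -5 -5 -1  2 -1  1  0  0 -2  3 -1  2  5 -1 -5 -3]
170 [-3 -2 28 33 33 28 27 35 30 -2  3 -4 -6  2 -6  1 -4  1  0 -6 -1 -4 -3  0 -3 -2  1 -4 -1  1]
173 [-2 -2 29 34 30 32 28 25 26 35 30 26 29 30 29 32 29 34 34  0 -4 -3 -2 -1 -5 -5  0 -1 -4 -1]
176 [-4  0 29 33 35 28 32 30 25 33 29 29 29 31 33 34 29 33 28 11  7 11 10 11  2 -5 -1  2 -3  0]
179 [-6 -4 29 38  9  9 12 10 11 11 10 20 14 22 21 25 25 31 32 10 16 12  7  9 -2  2  1 -6  0 -1]
182 [  -2 1316   27   29    9    6   12   12   13    7    6   13   11    7    9   14   10    9   15    8   10   47   43   36   -4   -4   -1   68    4   -1]
185 [-4 -2 29 32 13 12 18 14 10 15  7  5 12 15  6  8  7  8  7  7 34 45 44 40 38 44 40 68 66 -5]
188 [-2  0 29 33 14  9 11  9  9 10 11  6 12 17 13 11 10  4 12  8 28 35 30 13  0 36 33 38 -1 -7]
191 [ 1 -2 24 36 12 19 11 12 14 14 14  4 10  8  7 10  8 10 10 12 24 33 13 14  4 -6 -1 -4  3 -1]
194 [-1 -1 31 32 11 13 10 11 10 12  9 1
[... 2718 characters left out ...]
, [439, -296], [436, -359], [436, -424]], [[410, -106], [406, -169], [403, -232], [401, -294], [398, -357], [397, -420]], [[371, -105], [358, -167], [356, -227], [353, -285], [361, -354], [360, -418]], [[334, -104], [330, -166], [328, -228], [325, -290], [323, -351], [322, -415]], [[296, -103], [292, -165], [292, -227], [289, -288], [287, -350], [285, -412]], [[260, -102], [257, -163], [255, -225], [253, -286], [251, -348], [248, -408]]]
[[248.1999969482422, 236.89999389648438], [252.8000030517578, 168.60000610351562], [318.3999938964844, 173.10000610351562], [313.70001220703125, 241.39999389648438]]
[[328.6, -117.1, 12.0], [547.0, -138.3, 12.0], [524.2, -347.1, 12.0], [307.3, -318.3, 12.0]]
```

View pics/crop0.png

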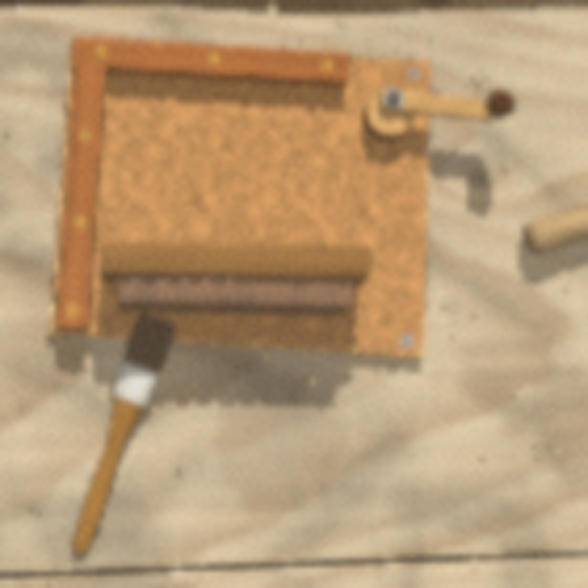

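The crop shows the far stop's near edge running (107,70)-(345,83) and the rail's inner edge (105,70)-(92,333). The stone's base top is at rows 245-278, cols 103-368. The knob is at (500,103), the pivot at (393,100) and the brush bristles at (150,340).

```bash
python3 - <<'E'
from h import *
np.set_printoptions(suppress=True,precision=1)
c=cam('top')
f=lambda pts,z:plane(c,[(235+u/4.2-.4,160+v/4.2-.4) for u,v in pts],z)*1000
A=f([(107,70),(345,83),(105,70),(92,333)],.032); print('stop/rail edges',A[:,:2])
B=f([(430,62),(422,357)],.012);print('right corners',B[:,:2])
print('expected home frame yaw: stop',np.degrees(np.arctan2(A[0,0]-A[1,0],A[0,1]-A[1,1])),'rail',np.degrees(np.arctan2(A[2,1]-A[3,1],A[2,0]-A[3,0])),'right',np.degrees(np.arctan2(B[0,1]-B[1,1],B[0,0]-B[1,0])))
print('knob',f([(500,103)],.072)[:,:2],'pivot',f([(393,100)],.047)[:,:2])
print('stone top edges z78',f([(103,245),(370,247),(103,278),(368,280)],.078)[:,:2])
print('slab z70',f([(120,278),(354,281),(118,305),(352,309)],.070)[:,:2])
print('brush tip',f([(138,315),(172,322),(128,385),(80,550)],.015)[:,:2])
print('chisel end',f([(530,240)],.015)[:,:2])
# cloud: knob and stone top from both cams
for n in('top','side'):
    d=cam(n);P=cloud(d).reshape(-1,3)*1000;hsv=cv2.cvtColor(d['img'],cv2.COLOR_RGB2HSV).reshape(-1,3)
    q=P[(P[:,2]>60)&(P[:,2]<90)&(P[:,0]>470)&(P[:,0]<550)&(P[:,1]<-330)&(P[:,1]>-430)];print(n,'knob',len(q),np.median(q,0))
    q=P[(P[:,2]>74)&(P[:,2]<90)&(P[:,0]>330)&(P[:,0]<460)&(P[:,1]>-350)&(P[:,1]<-120)]
    print('stone top',len(q),np.median(q,0),np.percentile(q,2,0),np.percentile(q,98,0)); k=np.polyfit(q[:,1],q[:,0],1);print('slope deg',np.degrees(np.arctan(k[0])))
    q=P[(P[:,2]>25)&(P[:,2]<40)&(P[:,0]>400)&(P[:,0]<560)&(P[:,1]>-140)&(P[:,1]<-80)];print('rail',len(q),np.median(q,0),np.polyfit(q[:,0],q[:,1],1))
    q=P[(P[:,2]>25)&(P[:,2]<40)&(P[:,0]>505)&(P[:,0]<560)&(P[:,1]>-320)&(P[:,1]<-140)];print('stop',len(q),np.median(q,0),np.polyfit(q[:,1],q[:,0],1))
E
```

```text
stop/rail edges [[ 515.4 -160.6]
 [ 498.6 -337.8]
 [ 515.4 -159.1]
 [ 319.4 -142.9]]
right corners [[ 517.6 -405.9]
 [ 295.3 -382.9]]
expected home frame yaw: stop 5.411965480249754 rail -4.721016372283928 right -5.8919041791174855
knob [[ 469.4 -442.6]] pivot [[ 480.6 -370.1]]
stone top edges z78 [[ 375.8 -153.5]
 [ 367.4 -341.3]
 [ 352.4 -152.7]
 [ 344.1 -338.3]]
slab z70 [[ 353.1 -164.6]
 [ 344.9 -329.5]
 [ 334.1 -162.5]
 [ 325.2 -326.8]]
brush tip [[ 333.2 -176.8]
 [ 327.1 -201.5]
 [ 282.6 -167.6]
 [ 167.8 -129.1]]
chisel end [[ 378.1 -468.5]]
top knob 0 [nan nan nan]
stone top 382 [ 361.2 -247.4   76.7] [ 348.5 -335.6   74.2] [ 374.6 -156.    81.5]
slope deg 3.3730030081485207
rail 136 [ 448.6 -135.2   30.4] [  -0.  -114.7]
stop 427 [ 520.4 -223.9   30.1] [  0.1 536.7]
side knob 0 [nan nan nan]
stone top 152 [ 365.8 -240.6   76.8] [ 351.3 -336.    74.1] [ 378.1 -154.5   81.5]
slope deg 3.4817296452985587
rail 116 [ 453.  -133.3   29.9] [  -0.1 -101.3]
stop 202 [ 523.7 -219.9   30.7] [  0.1 538.5]
  return _methods._mean(a, axis=axis, dtype=dtype,
  ret = um.true_divide(
```

Emit:
arm_command([
  [19,-35,0],
  [19,-35,0],
  [19,-35,0],
  [19,-35,0],
  [19,-35,0],
  [19,-35,0],
  [19,-35,0],
  [19,-35,0],
  [19,-35,0],
  [17,-34,0],
  [9,-38,0],
  [9,-38,0],
  [9,-37,0],
  [8,-37,0],
], spin=[3,3,3,3,2.6,0,0,0,0,0,0,0,0,0], jaw=1)

```text
time: 1.7
tool_pos: [0.3851, -0.0012, 0.4049]
tool_rot: [3.142, 0.001, 3.082]
contact_force: [1.3, 0.3, -0.7]
opening: 0.0919
grip_force: 0.0
```

Emit:
arm_command([
  [-9,-38,0],
  [-9,-38,0],
  [-9,-37,0],
  [-8,-37,0],
  [-20,-36,0],
  [-20,-36,0],
  [-20,-33,0],
  [0,0,-40],
  [0,0,-40],
  [0,0,0],
], spin=[0,0,0,0,0,0,0,0,0,0])

```text
time: 2.7
tool_pos: [0.2888, -0.2537, 0.3215]
tool_rot: [3.135, -0.006, 3.081]
contact_force: [-0.7, 0.4, 0.5]
opening: 0.0918
grip_force: 0.0
```

Emit:
arm_command([
  [0,0,-28],
  [0,0,-28],
  [0,0,-26],
  [8,0,0],
  [8,-1,0],
  [4,0,0],
  [4,0,0],
  [4,0,0],
  [4,-1,0],
  [4,0,0],
  [4,0,0],
  [4,-1,0],
], spin=[0,0,0,0,0,0,0,0,0,0,0,0])

```text
time: 3.9
tool_pos: [0.3341, -0.2574, 0.2427]
tool_rot: [3.141, -0.001, 3.083]
contact_force: [-3.5, 1.0, 3.9]
opening: 0.0917
grip_force: 2.3
```

```bash
python3 - <<'E'
from h import *
c=cam('side'); save(c,'s1.png',(200,160,320,250),5)
E
```

```text
(no output)
```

View pics/s1.png

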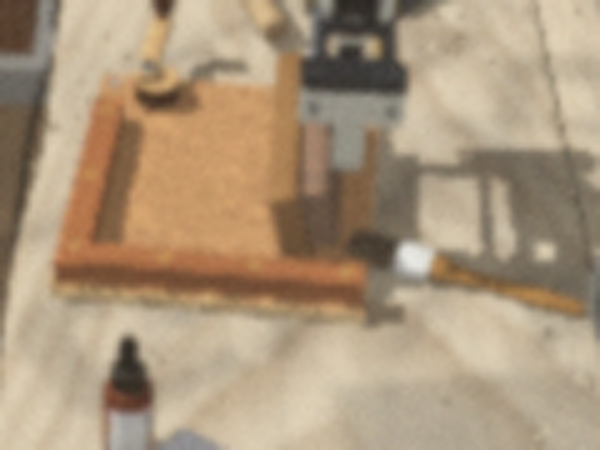

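The side view shows the fingers at (345,140) on the stone's face, with the stone (275-335, 55-250) starting to tilt away. The push continues.

Emit:
arm_command([
  [4,0,0],
  [4,0,0],
  [4,-1,0],
  [4,0,0],
  [4,0,0],
  [4,0,0],
  [0,0,0],
  [0,0,0],
  [0,0,0],
], spin=[0,0,0,0,0,0,0,0,0])

```text
time: 4.85
tool_pos: [0.3579, -0.2586, 0.2427]
tool_rot: [3.141, -0.0, 3.083]
contact_force: [0.3, -0.2, -0.1]
opening: 0.0919
grip_force: 0.0
```

```bash
python3 - <<'E'
from h import *
for n in ('side','top'):
    P=cloud(cam(n))*1000
    Q=P.reshape(-1,3);m=(Q[:,0]>330)&(Q[:,0]<480)&(Q[:,1]>-345)&(Q[:,1]<-150)
    for lo,hi in((25,44),(44,62),(62,95)):
        q=Q[m&(Q[:,2]>lo)&(Q[:,2]<hi)]; print(n,lo,len(q),np.percentile(q,[5,50,95],axis=0).round().tolist() if len(q) else '')
E
```

```text
side 25 209 [[381.0, -302.0, 27.0], [416.0, -173.0, 32.0], [445.0, -152.0, 40.0]]
side 44 356 [[391.0, -319.0, 47.0], [413.0, -234.0, 53.0], [434.0, -167.0, 57.0]]
side 62 27 [[353.0, -204.0, 70.0], [363.0, -196.0, 83.0], [371.0, -192.0, 94.0]]
top 25 12 [[444.0, -153.0, 26.0], [460.0, -152.0, 30.0], [476.0, -152.0, 35.0]]
top 44 11 [[402.0, -223.0, 49.0], [415.0, -212.0, 52.0], [420.0, -201.0, 54.0]]
top 62 0
```

The stone has tipped flat: its top is at about z 53 and the slab spans x 390-435. Next I lower the fingers behind the base and push along the board's x.

Emit:
arm_command([
  [-8,0,0],
  [0,0,0],
  [0,0,-20],
  [0,0,-20],
  [0,0,0],
  [5,0,0],
  [5,-1,0],
  [5,0,0],
  [5,-1,0],
  [5,0,0],
  [5,-1,0],
  [5,0,0],
  [5,-1,0],
], spin=[-2,0,0,0,0,0,0,0,0,0,0,0,0], jaw=0.5)

```text
time: 6.25
tool_pos: [0.3893, -0.2619, 0.2031]
tool_rot: [3.14, -0.004, 3.049]
contact_force: [-9.5, 2.2, 6.5]
opening: 0.069
grip_force: 4.5
```

Emit:
arm_command([
  [5,-1,0],
  [5,0,0],
  [5,-1,0],
  [5,0,0],
  [4,0,0],
  [0,0,0],
], spin=[0,0,0,0,0,0])

```text
time: 6.85
tool_pos: [0.4141, -0.2642, 0.203]
tool_rot: [3.141, -0.001, 3.048]
contact_force: [-3.4, 2.1, 1.9]
opening: 0.0688
grip_force: 1.6
```

Emit:
arm_command([
  [3,0,0],
  [3,-1,0],
  [3,0,0],
  [2,0,0],
  [0,0,0],
], spin=[0,0,0,0,0])

```text
time: 7.35
tool_pos: [0.4247, -0.2653, 0.2029]
tool_rot: [3.141, -0.002, 3.048]
contact_force: [-5.2, 1.2, 2.2]
opening: 0.0687
grip_force: 2.4
```

Emit:
arm_command([
  [2,0,0],
  [2,0,0],
  [0,0,0],
], spin=[0,0,0])

```text
time: 7.65
tool_pos: [0.4287, -0.2654, 0.2029]
tool_rot: [3.141, -0.002, 3.048]
contact_force: [-4.8, 1.1, 1.7]
opening: 0.0689
grip_force: 2.5
```

Emit:
arm_command([
  [2,0,0],
  [2,0,0],
  [0,0,0],
], spin=[0,0,0])

```text
time: 7.95
tool_pos: [0.4318, -0.2654, 0.2029]
tool_rot: [3.14, -0.004, 3.048]
contact_force: [-11.3, 0.5, 6.1]
opening: 0.069
grip_force: 5.6
```

Emit:
arm_command([
  [1,0,0],
  [1,0,0],
  [0,0,0],
], spin=[0,0,0])

```text
time: 8.25
tool_pos: [0.4326, -0.2654, 0.2028]
tool_rot: [3.14, -0.008, 3.047]
contact_force: [-18.5, -1.8, 11.3]
opening: 0.0684
grip_force: 9.2
```

The stone is against the far stop (18 N). Now I back off, close the jaw and go round to the right end of the stone.

Emit:
arm_command([
  [-10,1,0],
  [-10,1,0],
  [0,0,0],
], spin=[0,0,0])

```text
time: 8.55
tool_pos: [0.4143, -0.2634, 0.2029]
tool_rot: [3.141, 0.0, 3.047]
contact_force: [0.8, 0.6, -0.3]
opening: 0.0691
grip_force: 0.0
```

Emit:
arm_command([
  [-3,-28,0],
  [-3,-28,0],
  [-3,-28,0],
  [-2,-28,0],
  [0,0,0],
  [0,0,0],
  [12,-1,0],
  [13,-2,0],
  [12,-1,0],
  [0,0,0],
], spin=[0,0,0,0,0,0,0,0,0,0], jaw=-1)

```text
time: 9.55
tool_pos: [0.443, -0.3789, 0.2029]
tool_rot: [-3.141, 0.001, 3.05]
contact_force: [0.3, 0.2, -0.2]
opening: 0.0006
grip_force: 0.0
```

```bash
python3 - <<'E'
from h import *
s=observe();print(s['tool_pos'],s['contact_force'])
a=cam('top'); b=cam('side')
A=a['img'][160:260,240:380]; B=b['img'][165:235,200:300]
A=cv2.resize(A,(672,480),interpolation=cv2.INTER_CUBIC);
cv2.imwrite('pics/t2.png',A[:,:,::-1]); save(b,'s2.png',(200,160,320,250),5)
E
```

```text
[ 0.44298015 -0.37888315  0.20287091] [ 0.27277637  0.22986539 -0.20087387]
```

View pics/s2.png

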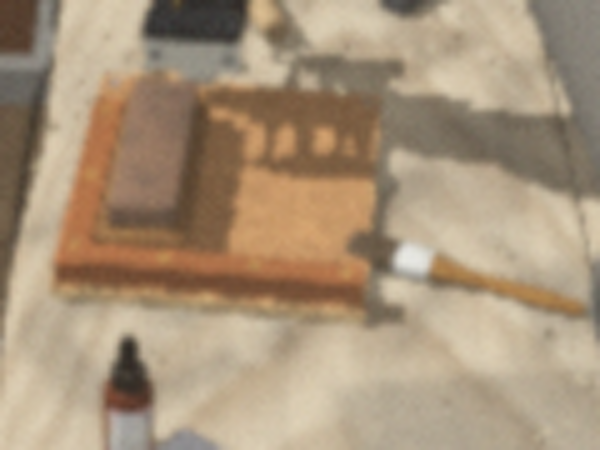

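The side view shows the stone flat against the far stop at (110-195, 80-235), face up, with a small gap at the rail. The brush hasn't moved. Now I push left.

Emit:
arm_command([
  [0,4,0],
  [1,4,0],
  [0,3,0],
  [0,3,0],
  [0,3,0],
  [0,0,0],
], spin=[0,0,0,0,0,0])

```text
time: 10.25
tool_pos: [0.442, -0.3623, 0.2028]
tool_rot: [3.141, -0.0, 3.048]
contact_force: [-0.9, -1.2, 0.9]
opening: -0.0002
grip_force: 0.0
```

Emit:
arm_command([
  [0,2,0],
  [0,2,0],
  [0,0,0],
], spin=[0,0,0])

```text
time: 10.55
tool_pos: [0.4421, -0.3592, 0.2032]
tool_rot: [-3.14, 0.001, 3.048]
contact_force: [-1.4, -4.5, 1.0]
opening: 0.0004
grip_force: 2.0
```

Emit:
arm_command([
  [0,2,0],
  [0,2,0],
  [0,0,0],
], spin=[0,0,0])

```text
time: 10.85
tool_pos: [0.4421, -0.3559, 0.2035]
tool_rot: [-3.138, 0.002, 3.048]
contact_force: [-2.4, -8.3, 1.9]
opening: 0.0
grip_force: 3.4
```

Emit:
arm_command([
  [0,2,0],
  [0,1,0],
  [0,0,0],
], spin=[0,0,0])

```text
time: 11.15
tool_pos: [0.4422, -0.3544, 0.2042]
tool_rot: [-3.134, 0.004, 3.048]
contact_force: [-3.0, -13.2, 1.9]
opening: 0.0003
grip_force: 5.8
```

Emit:
arm_command([
  [0,2,0],
  [0,0,0],
], spin=[0,0])

```text
time: 11.35
tool_pos: [0.4423, -0.3533, 0.2046]
tool_rot: [-3.132, 0.005, 3.048]
contact_force: [-4.2, -19.0, 2.8]
opening: 0.0005
grip_force: 7.5
```

Emit:
arm_command([
  [0,-12,0],
  [0,-15,0],
  [-18,0,0],
  [-19,2,0],
  [2,28,0],
  [3,28,0],
  [3,28,0],
  [3,27,0],
  [0,0,0],
], spin=[0,0,0,0,0,0,0,0,0])

```text
time: 12.25
tool_pos: [0.4159, -0.2609, 0.2022]
tool_rot: [3.138, -0.003, 3.05]
contact_force: [0.1, -1.0, 0.5]
opening: 0.0003
grip_force: 0.0
```

```bash
python3 - <<'E'
from h import *
s=observe();print(s['tool_pos'])
b=cam('side'); save(b,'s3.png',(205,165,295,232),8)
E
```

```text
[ 0.41590809 -0.26093612  0.20217938]
```

View pics/s3.png

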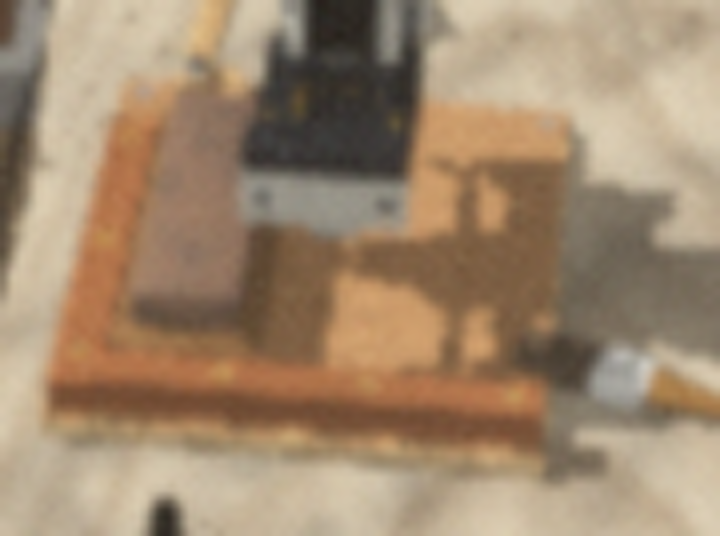

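The stone now sits in the corner, touching stop and rail at about (120,345). I'll re-seat it against the far stop, since the left push was off-centre.

Emit:
arm_command([
  [0,8,0],
  [0,0,0],
  [0,0,0],
  [5,0,0],
  [5,-1,0],
  [3,0,0],
  [2,0,0],
  [2,0,0],
  [2,0,0],
  [0,0,0],
], spin=[0,0,0,0,0,0,0,0,0,0], jaw=0.6)

```text
time: 13.3
tool_pos: [0.4333, -0.2548, 0.2016]
tool_rot: [3.136, -0.007, 3.047]
contact_force: [-6.6, 5.6, 1.4]
opening: 0.0723
grip_force: 3.5
```

Emit:
arm_command([
  [1,0,0],
  [0,0,0],
], spin=[0,0])

```text
time: 13.5
tool_pos: [0.4337, -0.2546, 0.2016]
tool_rot: [3.135, -0.009, 3.047]
contact_force: [-10.1, 7.1, 4.7]
opening: 0.0733
grip_force: 5.4
```

Emit:
arm_command([
  [1,1,0],
  [1,2,0],
  [0,0,0],
], spin=[0,0,0])

```text
time: 13.8
tool_pos: [0.4345, -0.2535, 0.2015]
tool_rot: [3.139, -0.011, 3.047]
contact_force: [-20.8, -6.9, 3.2]
opening: 0.0734
grip_force: 10.1
```

Emit:
arm_command([
  [-10,1,0],
  [-10,1,0],
  [0,0,0],
], spin=[0,0,0])

```text
time: 14.1
tool_pos: [0.4172, -0.2514, 0.2028]
tool_rot: [3.141, -0.001, 3.047]
contact_force: [-0.4, -0.6, -0.1]
opening: 0.0736
grip_force: 0.0
```

Emit:
arm_command([
  [-3,-28,0],
  [-3,-28,0],
  [-3,-28,0],
  [-2,-30,0],
  [0,0,0],
  [0,0,0],
  [12,-1,0],
  [13,-2,0],
  [12,-1,0],
  [0,0,0],
], spin=[0,0,0,0,0,0,0,0,0,0], jaw=-1)

```text
time: 15.1
tool_pos: [0.446, -0.3689, 0.2029]
tool_rot: [-3.141, 0.001, 3.05]
contact_force: [0.1, 0.1, -0.1]
opening: 0.0011
grip_force: 0.0
```

Emit:
arm_command([
  [0,4,0],
  [0,4,0],
  [0,3,0],
  [0,0,0],
], spin=[0,0,0,0])

```text
time: 15.5
tool_pos: [0.4438, -0.3582, 0.2029]
tool_rot: [3.142, -0.0, 3.048]
contact_force: [-0.3, -0.3, 0.4]
opening: 0.0006
grip_force: 0.0
```

Emit:
arm_command([
  [0,3,0],
  [0,2,0],
  [0,0,0],
], spin=[0,0,0])

```text
time: 15.8
tool_pos: [0.444, -0.3555, 0.2038]
tool_rot: [-3.136, 0.003, 3.048]
contact_force: [-2.5, -8.2, 2.4]
opening: 0.0003
grip_force: 3.6
```

Emit:
arm_command([
  [0,3,0],
  [0,1,0],
  [0,0,0],
], spin=[0,0,0])

```text
time: 16.1
tool_pos: [0.4442, -0.3534, 0.2048]
tool_rot: [-3.132, 0.005, 3.048]
contact_force: [-3.7, -16.6, 3.2]
opening: 0.0005
grip_force: 6.8
```

Emit:
arm_command([
  [0,-15,0],
  [0,-15,0],
  [-20,0,0],
  [0,0,35],
  [0,0,35],
  [0,0,20],
  [0,0,0],
], spin=[0,0,0,0,0,0,0])

```text
time: 16.8
tool_pos: [0.4245, -0.3807, 0.2957]
tool_rot: [-3.138, 0.004, 3.047]
contact_force: [0.2, -0.6, -0.3]
opening: 0.0004
grip_force: 0.0
```

```bash
python3 - <<'E'
from h import *
np.set_printoptions(suppress=True,precision=1)
s=observe();print(s['tool_pos']*1000,s['tool_rot'],s['qpos'].round(2))
for n in('side','top'):
    d=cam(n);P=cloud(d)*1000;hsv=cv2.cvtColor(d['img'],cv2.COLOR_RGB2HSV)
    m=(P[...,2]>44)&(P[...,2]<85)&(P[...,0]>400)&(P[...,0]<520)&(P[...,1]<-410)&(P[...,1]>-480)
    q=P[m];print(n,len(q),q.mean(0) if len(q) else'')
piv=np.array([482.5,-370.5])
for th in [0,.1,.3,.5,.7,.9,1.0,1.1,1.2,1.3,1.4]:
    a=np.radians(-90.4)-th;u=np.array([np.cos(a),np.sin(a)]);t=np.array([np.sin(a),-np.cos(a)])
    print(th,'knob',piv+75*u,'tool',piv+75*u-20*t)
E
```

```text
[ 424.5 -380.7  295.7] [-3.1  0.   3. ] [-0.9  0.5  1.6  0.   1.1 -2.3]
side 28 [ 474.6 -440.8   60.2]
top 0 
0 knob [ 482.  -445.5] tool [ 502.  -445.6]
0.1 knob [ 474.5 -445.1] tool [ 494.4 -447.2]
0.3 knob [ 459.8 -442. ] tool [ 478.9 -448. ]
0.5 knob [ 446.1 -436.1] tool [ 463.6 -445.8]
0.7 knob [ 433.8 -427.5] tool [ 449.  -440.5]
0.9 knob [ 423.4 -416.7] tool [ 435.7 -432.5]
1.0 knob [ 419.1 -410.6] tool [ 429.8 -427.5]
1.1 knob [ 415.4 -404.1] tool [ 424.4 -421.9]
1.2 knob [ 412.4 -397.2] tool [ 419.5 -415.9]
1.3 knob [ 410.1 -390.1] tool [ 415.3 -409.4]
1.4 knob [ 408.5 -382.7] tool [ 411.8 -402.5]
```

Emit:
arm_command([
  [30,-22,0],
  [30,-22,0],
  [28,-21,0],
  [0,0,-34],
  [0,0,-34],
  [0,0,0],
  [-5,0,0],
  [-5,0,0],
  [-5,0,0],
  [-5,0,0],
  [-5,0,0],
  [0,0,0],
], spin=[0,0,0,0,0,0,0,0,0,0,0,0])

```text
time: 18.1
tool_pos: [0.4865, -0.4448, 0.2257]
tool_rot: [-3.141, 0.001, 3.047]
contact_force: [0.3, -0.1, 0.0]
opening: 0.0005
grip_force: 0.1
```

Emit:
arm_command([
  [-4,-2,0],
  [-4,-1,0],
  [-4,0,0],
  [-4,0,0],
  [-4,1,0],
  [-3,1,0],
  [-4,1,0],
  [-4,1,0],
  [-3,1,0],
  [-4,2,0],
  [0,0,0],
], spin=[-6,-6,-3,-3,-3,-3,-3,-3,-3,-3,0])

```text
time: 19.2
tool_pos: [0.4489, -0.4405, 0.2249]
tool_rot: [3.142, -0.0, 2.419]
contact_force: [0.2, 0.0, 0.7]
opening: 0.0006
grip_force: 0.2
```

```bash
python3 - <<'E'
from h import *
b=cam('side'); save(b,'s4.png',(190,130,310,220),6)
E
```

```text
(no output)
```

View pics/s4.png

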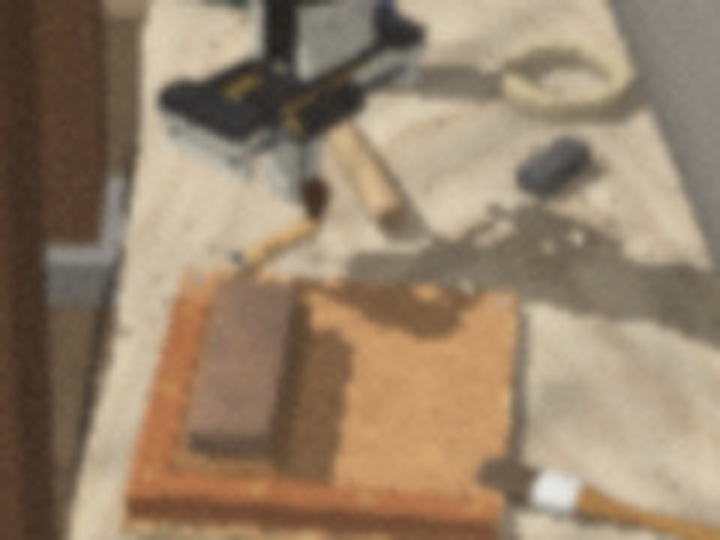

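The side view shows the knob at (315,200) ahead of the finger with the lever swinging round, and the stone still in its corner. The push goes on.

Emit:
arm_command([
  [-4,2,0],
  [-3,2,0],
  [-3,2,0],
  [-3,2,0],
  [0,0,0],
], spin=[-3,-3,-3,-3,0])

```text
time: 19.75
tool_pos: [0.4367, -0.4333, 0.2251]
tool_rot: [3.141, 0.004, 2.21]
contact_force: [3.7, -3.1, -3.6]
opening: 0.0005
grip_force: 2.5
```

Emit:
arm_command([
  [-2,1,0],
  [-2,2,0],
  [0,0,0],
], spin=[-3,-3,0])

```text
time: 20.05
tool_pos: [0.433, -0.4311, 0.2253]
tool_rot: [3.141, 0.007, 2.105]
contact_force: [6.6, -7.7, -3.4]
opening: 0.0004
grip_force: 4.1
```

Emit:
arm_command([
  [-1,1,0],
  [-1,1,0],
  [0,0,0],
], spin=[-1,-1,0])

```text
time: 20.35
tool_pos: [0.4316, -0.43, 0.2255]
tool_rot: [3.14, 0.01, 2.071]
contact_force: [8.6, -10.8, -7.8]
opening: 0.0003
grip_force: 6.6
```

Emit:
arm_command([
  [-1,1,0],
  [0,0,0],
], spin=[0,0])

```text
time: 20.55
tool_pos: [0.4305, -0.4289, 0.2254]
tool_rot: [3.14, 0.01, 2.072]
contact_force: [8.1, -10.2, -6.7]
opening: 0.0004
grip_force: 6.1
```

Emit:
arm_command([
  [-1,2,0],
  [-1,1,0],
  [0,0,0],
], spin=[-2,-2,0])

```text
time: 20.85
tool_pos: [0.4287, -0.4275, 0.2258]
tool_rot: [3.139, 0.015, 2.001]
contact_force: [10.8, -18.4, -11.9]
opening: 0.0005
grip_force: 9.9
```

It's solid at 21 N. Now I retreat and check.

Emit:
arm_command([
  [3,-4,0],
  [6,-8,0],
  [8,-12,0],
  [0,0,40],
  [0,0,40],
  [0,0,40],
  [-20,-30,20],
  [-20,-40,20],
  [-20,-40,0],
  [-20,-40,0],
  [0,0,0],
], spin=[0,0,0,0,0,0,0,0,0,0,0])

```text
time: 21.95
tool_pos: [0.3602, -0.6019, 0.3836]
tool_rot: [-3.14, 0.0, 1.996]
contact_force: [-0.6, 0.0, 0.6]
opening: 0.0006
grip_force: 0.0
```

```bash
python3 - <<'E'
from h import *
c=cam('top'); save(c,'t5.png',(240,160,360,250),6.6)
b=cam('side'); save(b,'s5.png',(195,150,305,232),7.2)
E
```

```text
(no output)
```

View pics/t5.png

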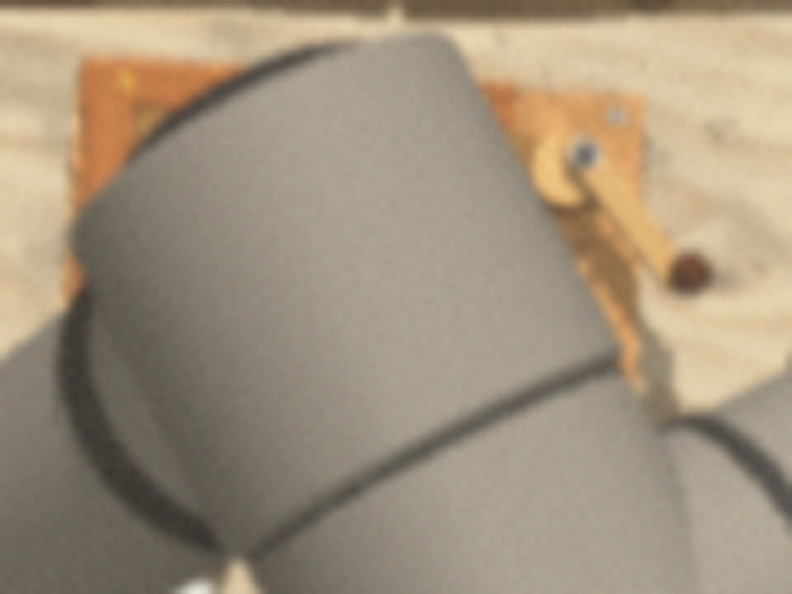

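View pics/s5.png

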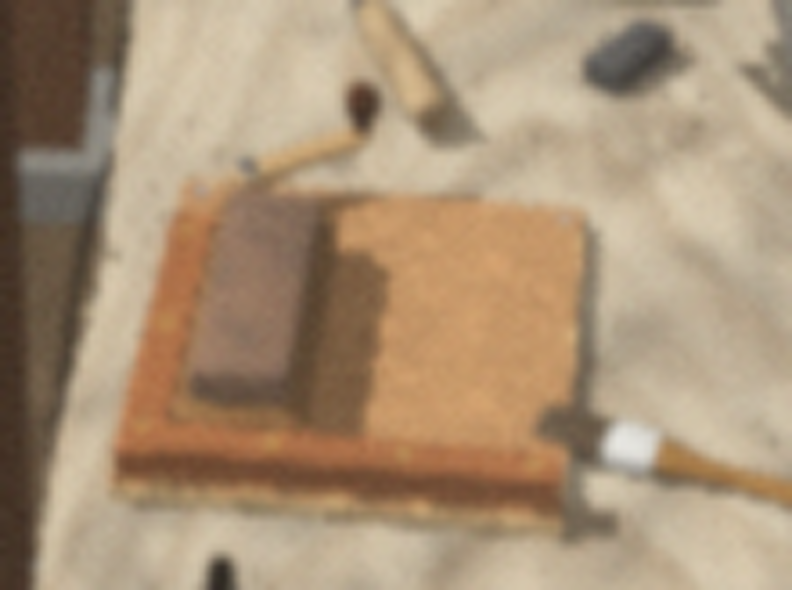

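The top view shows the lever turned to knob (690,272) about pivot (585,153), but the arm hides the stone. The side view shows the stone in its corner. I'll move the arm clear for one last check.

Emit:
arm_command([
  [-40,5,0],
  [-40,5,0],
  [-40,5,0],
  [-40,5,0],
  [-40,5,0],
  [-40,5,0],
  [0,0,0],
], spin=[0,0,0,0,0,0,0])

```text
time: 22.75
tool_pos: [0.1213, -0.5664, 0.3853]
tool_rot: [-3.141, -0.001, 1.999]
contact_force: [0.6, -0.2, -0.9]
opening: 0.0001
grip_force: 0.0
```

```bash
python3 - <<'E'
from h import *
c=cam('top'); save(c,'t6.png',(240,160,360,250),6.6)
np.set_printoptions(suppress=True,precision=1)
ex=np.array([.9956,-.094]);ey=np.array([.094,.9956])
for n in('top','side'):
    d=cam(n);Q=cloud(d).reshape(-1,3)*1000;r=Q[:,:2]-[474,-249.5];xb=r@ex;yb=r@ey
    m=(Q[:,2]>48)&(Q[:,2]<62)&(abs(xb)<60)&(abs(yb)<100);print(n,m.sum(),'slab xb',np.percentile(xb[m],[1,50,99]),'yb',np.percentile(yb[m],[1,50,99]),'yaw vs board',np.degrees(cv2.fitLine(np.c_[yb[m],xb[m]].astype(np.float32),2,0,.01,.01)[:2].ravel()))
E
```

```text
top 824 slab xb [-24.5  -0.6  25.2] yb [-81.7  -2.5  79.1] yaw vs board [57.3 -0. ]
side 355 slab xb [-21.1   2.8  28.7] yb [-81.8   6.1  84.3] yaw vs board [57.3 -0. ]
```

View pics/t6.png

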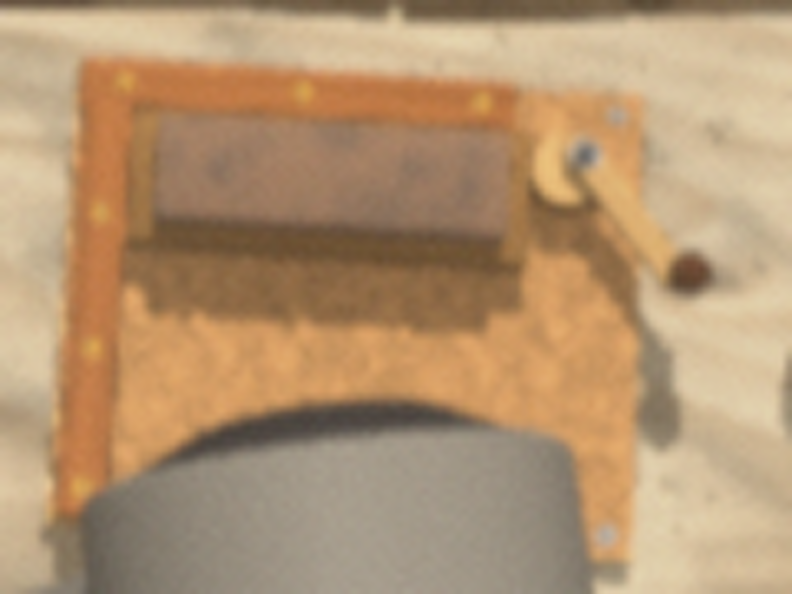

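The top view shows the stone flush with the far stop and the rail, at (130-525, 110-265). The cam at (535,175) is against its right end.

```bash
python3 -c "
from cell import *
print(hand_in())"
```

```text
the job is handed in; nothing more can be done
None
```

I tipped the oilstone flat with its face up, pushed it home against the far stop and the left-hand rail, pushed the cam tight against its right end, and handed the job in at about 23 s; no verdict came back.

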